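# Turn round a row of stripped parts for refitting

### The arm

A 7-joint arm with a two-finger parallel gripper is mounted at the origin on a cart in front of the work surface, level with it; the furniture and walls round the work are solid. World frame = base frame: x ahead of the robot, y to its left, z up, the work surface at z = 0. Lengths are in m, angles in degrees, forces in N, time in s.
With the tool pointing down it reaches from about 0.425 to 0.875 m from the base axis. Payload 4.7 kg.
Tool frame: the origin (TCP) lies midway between the tips of the shut fingers; the grasp point (between the pads) lies 19 mm behind it; z points along the fingers, y is the line along which they close (so a half turn about z gives the same grasp; the last joint's range is limited). The gripper opens to 87 mm and grips with 3 to 60 N. Pads are 19 mm wide; open, the fingers measure 117 mm over their backs; the gripper's body (75 mm by 190 mm) begins 51 mm behind the grasp point.
Start: joints at [71.282, 18.392, -4.016, 83.108, 1.295, 78.541, -3.26], TCP at [0.217, -0.613, 0.223] pointing down, gripper open.
Joint ranges: [-163.93, 163.93], [-17.29, 119.83], [-79.2, 71.16], [3.27, 140.29], [-89.18, 269.18], [5.43, 117.66], [-154.24, 154.24]. Speed limits (degrees/s): [147.25, 147.25, 180, 180, 180, 180, 180].

### API

Orientations are given as [roll, pitch, yaw] about the fixed x, y, z axes, in that order (R = Rz(yaw) Ry(pitch) Rx(roll)).
In Python, from cell import env, viewer, boxes_of, masks_of gives the robot as it stands. The module is installed in compiled form; this text tells all that it offers.
- The arm moves only by the tool apply_moves, never from a script. Its argument "moves" is a list of rows, each a list of 7 numbers: the shift along the tool's x, y, z scaled (see below), then the turn, a rotation vector about the tool's x, y, z scaled (see below), then the opening, from 0 (shut) to 1 (fully open). A call has 1 to 20 rows; each row is the pose to reach, as a shift and turn from the pose commanded when the call began, along the tool's axes at that moment; what a row does not reach only later rows make up. The controller multiplies each number of a shift by 0.2 m and each number of a turn by 1.5 rad. A row lasts 1/10 s, in which the tool goes at most 50 mm and 8.59 degrees, less where a joint would pass 70% of its speed; a pose out of reach is approached as far as the arm can. A call with a number of a shift or a turn outside -1 to 1 is refused whole. A call with a gripper value outside its range is refused whole. The fingers move at their own pace and stop on an object; "grip_force" is the grip in N (left out, the last holds). Time passes only in rows, so rows that repeat a pose let the fingers close. It gives the time, the measured TCP pose, the force, the opening and the grip force at its end, in the units of the state.
- env.get_obs(): the state, without advancing time (a new reading comes with each control period).
- viewer.read_camera(name): name is "scene" or "top"; returns the picture (420x560x3 uint8, red, green, blue); there is no depth.
- viewer.get_calibration(name): a dict with "fov_y" (degrees; the focal length in pixels is half the picture's height over the tangent of half this angle, whatever the lens; pixels are square), "cx", "cy" (the principal point, pixels), "k1" (the pictures are not rectified: a ray, as slopes to the right and down, at radius r is drawn at 1 + k1 r^2 times it, then the intrinsics apply), "position" and "orientation" of the camera in the world. Camera axes: x right, y up, looking along -z (the intrinsics and any distortion apply to the point x, -y, -z); pixel columns grow to the right and rows downward; lengths in m; the calibration is good to about 2 mm. A picture is of the moment at which its call begins. get_calibration takes no time and is no camera call.
- env.sign_off(): hands the job in; it is judged then, once.
Trained networks look in the newest picture that a camera, given by its name, has taken for a name from the list of things; names that differ only in an ending like _2 or _b are one class to them, and where a whole thing is asked for, a point or a joint stands for the part that bears it (a point fixed in the world has none). Each returns a list of dicts, best first, with "conf" (0 to 1); they miss things now and then, are a little off and sometimes report something else, mostly with a low value. They report only what shows in the picture. A call takes as long as a camera call. They do not tell look-alikes from the thing itself.
- boxes_of(camera, target): "location" ([column, row] in pixels, amid what is visible of it).
- masks_of(camera, target): "pixels" (420x560 bool, what is visible of it) and "location" ([column, row] in pixels, amid what is visible of it).
The state is a dict: "time_s": time; "qpos": joint angles; "joint_velocities": joint speeds; "effort": joint torques, N m; "tool_pos": TCP position; "tool_rot": TCP orientation; "force": force on the tool from outside, world axes, zero at the start; "wrist_torque": the same for the moment, N m; "grip_width": finger opening in m; "grasp_force": force on a finger pad.
Only numpy, scipy, OpenCV 4.12 (cv2) and the standard library are available. Lean on these libraries where they do the work, as an engineer would, in place of code of your own. Each camera call takes 0.05 s, during which the arm holds its last target. There are 200 camera calls.

### The job

Four parts lie in the full wooden rack in the order they came off, left to right as you see it from the robot; put them over into the empty rack in reverse order, ready for refitting. Move them one at a time, starting with the part at the left end of the full rack, and fill the empty rack from its right end, so that the leftmost part ends up rightmost and the rightmost leftmost. Each part must stand upright as it stood before, released, about in the middle of its own compartment, and once placed it stays there.

Things in the scene. Friction and masses are not known exactly. Their poses are not given: they have to be found in the camera images.
- big_cap_mid (a point): blue cylinder with a pale top (a big capacitor), standing; diameter 25 mm, 44 mm high. The point: its centre, half-way up; z up. Starts in any compartment of rack_full, at any yaw. About 50 g; grip 10 to 20 N.
- relay_clear_mid (a point): clear-cased relay: a transparent box on a dark foot, standing; 28 mm along its x, 21 mm along its y, 36 mm high. The point: its centre, half-way up; z up. Starts in any compartment of rack_full, with its x along the rack's x within 0.12 rad. About 50 g; grip 10 to 20 N.
- star_knob_mid (a point): black star knob lying on its lobed head with its thin bare metal stud pointing up; 30 x 33 mm, 36 mm high in all, the head being the lower 16 mm: grip this, closing along its x, 30 mm. The point: its centre, half-way up; z up. Starts in any compartment of rack_full, with its x along the rack's x within 0.3 rad. About 50 g; grip 10 to 20 N.
- heatsink_mid (a point): black finned heat sink lying on its base with the fins up; 25 mm along its x (the fins run along x, so both 25 mm end faces are flat to grip), 42 mm along its y, 20 mm high. The point: its centre, half-way up; z up. Starts in any compartment of rack_full, with its x along the rack's x within 0.12 rad. About 50 g; grip 10 to 20 N.
- rack_full: flat wooden rack on feet, fixed to the worktop, 92 (x) by 244 mm (y); five thin dividers, tops at z = 30 mm, part it into four compartments 57 mm along y, 86 mm along x, centred at y = +90, +30, -30, -90 mm; floor at z = 16 mm; 3 mm lip front and back. Origin: centre of its underside; +y runs along the row to its left end seen from the robot (yaw within 0.35 rad). Holds the four parts at the start.
- rack_empty: flat wooden rack on feet, fixed to the worktop, 92 (x) by 244 mm (y); five thin dividers, tops at z = 30 mm, part it into four compartments 57 mm along y, 86 mm along x, centred at y = +90, +30, -30, -90 mm; floor at z = 16 mm; 3 mm lip front and back. Origin: centre of its underside; +y runs along the row to its left end seen from the robot (yaw within 0.35 rad). Empty at the start; beside the full one.
Mind the look-alikes: they are no part of the job. What is shaped like the part that bears star_knob_mid but red or yellow is not meant. What is shaped like the part that bears relay_clear_mid but purple is not meant.

How it is judged (in metres and radians):
On the way, in this order (a step that is already met when the one before it is completed fails the run):
1. the first (left-end) part of the full rack stands in the right-end compartment of the other rack (((x of big_cap_mid in the frame of rack_empty between -0.018 and 0.018 m and y of big_cap_mid in the frame of rack_empty between -0.106 and -0.074 m and height (world z) of big_cap_mid below 0.043 m and angle between big_cap_mid's own z axis and vertical below 0.15 rad) or (x of relay_clear_mid in the frame of rack_empty between -0.018 and 0.018 m and y of relay_clear_mid in the frame of rack_empty between -0.106 and -0.074 m and height (world z) of relay_clear_mid below 0.039 m and angle between relay_clear_mid's own z axis and vertical below 0.15 rad) or (x of star_knob_mid in the frame of rack_empty between -0.018 and 0.018 m and y of star_knob_mid in the frame of rack_empty between -0.106 and -0.074 m and height (world z) of star_knob_mid below 0.039 m and angle between star_knob_mid's own z axis and vertical below 0.15 rad) or (x of heatsink_mid in the frame of rack_empty between -0.018 and 0.018 m and y of heatsink_mid in the frame of rack_empty between -0.106 and -0.074 m and height (world z) of heatsink_mid below 0.031 m and angle between heatsink_mid's own z axis and vertical below 0.15 rad))), for 0.2 s.
2. the second part of the full rack stands in the second-from-right compartment of the other rack (((x of big_cap_mid in the frame of rack_empty between -0.018 and 0.018 m and y of big_cap_mid in the frame of rack_empty between -0.046 and -0.014 m and height (world z) of big_cap_mid below 0.043 m and angle between big_cap_mid's own z axis and vertical below 0.15 rad) or (x of relay_clear_mid in the frame of rack_empty between -0.018 and 0.018 m and y of relay_clear_mid in the frame of rack_empty between -0.046 and -0.014 m and height (world z) of relay_clear_mid below 0.039 m and angle between relay_clear_mid's own z axis and vertical below 0.15 rad) or (x of star_knob_mid in the frame of rack_empty between -0.018 and 0.018 m and y of star_knob_mid in the frame of rack_empty between -0.046 and -0.014 m and height (world z) of star_knob_mid below 0.039 m and angle between star_knob_mid's own z axis and vertical below 0.15 rad) or (x of heatsink_mid in the frame of rack_empty between -0.018 and 0.018 m and y of heatsink_mid in the frame of rack_empty between -0.046 and -0.014 m and height (world z) of heatsink_mid below 0.031 m and angle between heatsink_mid's own z axis and vertical below 0.15 rad))), for 0.2 s.
3. the third part of the full rack stands in the third-from-right compartment of the other rack (((x of big_cap_mid in the frame of rack_empty between -0.018 and 0.018 m and y of big_cap_mid in the frame of rack_empty between 0.014 and 0.046 m and height (world z) of big_cap_mid below 0.043 m and angle between big_cap_mid's own z axis and vertical below 0.15 rad) or (x of relay_clear_mid in the frame of rack_empty between -0.018 and 0.018 m and y of relay_clear_mid in the frame of rack_empty between 0.014 and 0.046 m and height (world z) of relay_clear_mid below 0.039 m and angle between relay_clear_mid's own z axis and vertical below 0.15 rad) or (x of star_knob_mid in the frame of rack_empty between -0.018 and 0.018 m and y of star_knob_mid in the frame of rack_empty between 0.014 and 0.046 m and height (world z) of star_knob_mid below 0.039 m and angle between star_knob_mid's own z axis and vertical below 0.15 rad) or (x of heatsink_mid in the frame of rack_empty between -0.018 and 0.018 m and y of heatsink_mid in the frame of rack_empty between 0.014 and 0.046 m and height (world z) of heatsink_mid below 0.031 m and angle between heatsink_mid's own z axis and vertical below 0.15 rad))), for 0.2 s.
4. the last part of the full rack stands in the left-end compartment of the other rack (((x of big_cap_mid in the frame of rack_empty between -0.018 and 0.018 m and y of big_cap_mid in the frame of rack_empty between 0.074 and 0.106 m and height (world z) of big_cap_mid below 0.043 m and angle between big_cap_mid's own z axis and vertical below 0.15 rad) or (x of relay_clear_mid in the frame of rack_empty between -0.018 and 0.018 m and y of relay_clear_mid in the frame of rack_empty between 0.074 and 0.106 m and height (world z) of relay_clear_mid below 0.039 m and angle between relay_clear_mid's own z axis and vertical below 0.15 rad) or (x of star_knob_mid in the frame of rack_empty between -0.018 and 0.018 m and y of star_knob_mid in the frame of rack_empty between 0.074 and 0.106 m and height (world z) of star_knob_mid below 0.039 m and angle between star_knob_mid's own z axis and vertical below 0.15 rad) or (x of heatsink_mid in the frame of rack_empty between -0.018 and 0.018 m and y of heatsink_mid in the frame of rack_empty between 0.074 and 0.106 m and height (world z) of heatsink_mid below 0.031 m and angle between heatsink_mid's own z axis and vertical below 0.15 rad))), for 0.2 s.
At the end, for the whole second after the job is handed in: Each compartment of rack_empty holds one of the four parts, in the reverse of their order in rack_full, upright (within 0.15 rad), resting on the rack floor (within 5 mm in height), its centre within 16 mm along the row and 18 mm front to back of the compartment's middle, all released and at rest (((x of big_cap_mid in the frame of rack_empty between -0.018 and 0.018 m and y of big_cap_mid in the frame of rack_empty between -0.106 and -0.074 m and height (world z) of big_cap_mid below 0.043 m and angle between big_cap_mid's own z axis and vertical below 0.15 rad) or (x of relay_clear_mid in the frame of rack_empty between -0.018 and 0.018 m and y of relay_clear_mid in the frame of rack_empty between -0.106 and -0.074 m and height (world z) of relay_clear_mid below 0.039 m and angle between relay_clear_mid's own z axis and vertical below 0.15 rad) or (x of star_knob_mid in the frame of rack_empty between -0.018 and 0.018 m and y of star_knob_mid in the frame of rack_empty between -0.106 and -0.074 m and height (world z) of star_knob_mid below 0.039 m and angle between star_knob_mid's own z axis and vertical below 0.15 rad) or (x of heatsink_mid in the frame of rack_empty between -0.018 and 0.018 m and y of heatsink_mid in the frame of rack_empty between -0.106 and -0.074 m and height (world z) of heatsink_mid below 0.031 m and angle between heatsink_mid's own z axis and vertical below 0.15 rad)) and ((x of big_cap_mid in the frame of rack_empty between -0.018 and 0.018 m and y of big_cap_mid in the frame of rack_empty between -0.046 and -0.014 m and height (world z) of big_cap_mid below 0.043 m and angle between big_cap_mid's own z axis and vertical below 0.15 rad) or (x of relay_clear_mid in the frame of rack_empty between -0.018 and 0.018 m and y of relay_clear_mid in the frame of rack_empty between -0.046 and -0.014 m and height (world z) of relay_clear_mid below 0.039 m and angle between relay_clear_mid's own z axis and vertical below 0.15 rad) or (x of star_knob_mid in the frame of rack_empty between -0.018 and 0.018 m and y of star_knob_mid in the frame of rack_empty between -0.046 and -0.014 m and height (world z) of star_knob_mid below 0.039 m and angle between star_knob_mid's own z axis and vertical below 0.15 rad) or (x of heatsink_mid in the frame of rack_empty between -0.018 and 0.018 m and y of heatsink_mid in the frame of rack_empty between -0.046 and -0.014 m and height (world z) of heatsink_mid below 0.031 m and angle between heatsink_mid's own z axis and vertical below 0.15 rad)) and ((x of big_cap_mid in the frame of rack_empty between -0.018 and 0.018 m and y of big_cap_mid in the frame of rack_empty between 0.014 and 0.046 m and height (world z) of big_cap_mid below 0.043 m and angle between big_cap_mid's own z axis and vertical below 0.15 rad) or (x of relay_clear_mid in the frame of rack_empty between -0.018 and 0.018 m and y of relay_clear_mid in the frame of rack_empty between 0.014 and 0.046 m and height (world z) of relay_clear_mid below 0.039 m and angle between relay_clear_mid's own z axis and vertical below 0.15 rad) or (x of star_knob_mid in the frame of rack_empty between -0.018 and 0.018 m and y of star_knob_mid in the frame of rack_empty between 0.014 and 0.046 m and height (world z) of star_knob_mid below 0.039 m and angle between star_knob_mid's own z axis and vertical below 0.15 rad) or (x of heatsink_mid in the frame of rack_empty between -0.018 and 0.018 m and y of heatsink_mid in the frame of rack_empty between 0.014 and 0.046 m and height (world z) of heatsink_mid below 0.031 m and angle between heatsink_mid's own z axis and vertical below 0.15 rad)) and ((x of big_cap_mid in the frame of rack_empty between -0.018 and 0.018 m and y of big_cap_mid in the frame of rack_empty between 0.074 and 0.106 m and height (world z) of big_cap_mid below 0.043 m and angle between big_cap_mid's own z axis and vertical below 0.15 rad) or (x of relay_clear_mid in the frame of rack_empty between -0.018 and 0.018 m and y of relay_clear_mid in the frame of rack_empty between 0.074 and 0.106 m and height (world z) of relay_clear_mid below 0.039 m and angle between relay_clear_mid's own z axis and vertical below 0.15 rad) or (x of star_knob_mid in the frame of rack_empty between -0.018 and 0.018 m and y of star_knob_mid in the frame of rack_empty between 0.074 and 0.106 m and height (world z) of star_knob_mid below 0.039 m and angle between star_knob_mid's own z axis and vertical below 0.15 rad) or (x of heatsink_mid in the frame of rack_empty between -0.018 and 0.018 m and y of heatsink_mid in the frame of rack_empty between 0.074 and 0.106 m and height (world z) of heatsink_mid below 0.031 m and angle between heatsink_mid's own z axis and vertical below 0.15 rad)) and linear speed of each of big_cap, relay_clear, star_knob, heatsink below 0.02 m/s and angular speed of each of big_cap, relay_clear, star_knob, heatsink below 0.3 rad/s); the robot touches nothing.
It fails at once if the second part is taken off before the one to its left stands in the right-end compartment, or that one is taken out again (not ((y of big_cap_mid in the frame of rack_full between 0.004 and 0.056 m and height (world z) of big_cap_mid below 0.08 m) or (y of relay_clear_mid in the frame of rack_full between 0.004 and 0.056 m and height (world z) of relay_clear_mid below 0.08 m) or (y of star_knob_mid in the frame of rack_full between 0.004 and 0.056 m and height (world z) of star_knob_mid below 0.08 m) or (y of heatsink_mid in the frame of rack_full between 0.004 and 0.056 m and height (world z) of heatsink_mid below 0.08 m)) and not ((y of big_cap_mid in the frame of rack_empty between -0.116 and -0.064 m and height (world z) of big_cap_mid below 0.08 m) or (y of relay_clear_mid in the frame of rack_empty between -0.116 and -0.064 m and height (world z) of relay_clear_mid below 0.08 m) or (y of star_knob_mid in the frame of rack_empty between -0.116 and -0.064 m and height (world z) of star_knob_mid below 0.08 m) or (y of heatsink_mid in the frame of rack_empty between -0.116 and -0.064 m and height (world z) of heatsink_mid below 0.08 m))).
It fails at once if the third part is taken off before the one to its left stands in the second-from-right compartment, or that one is taken out again (not ((y of big_cap_mid in the frame of rack_full between -0.056 and -0.004 m and height (world z) of big_cap_mid below 0.08 m) or (y of relay_clear_mid in the frame of rack_full between -0.056 and -0.004 m and height (world z) of relay_clear_mid below 0.08 m) or (y of star_knob_mid in the frame of rack_full between -0.056 and -0.004 m and height (world z) of star_knob_mid below 0.08 m) or (y of heatsink_mid in the frame of rack_full between -0.056 and -0.004 m and height (world z) of heatsink_mid below 0.08 m)) and not ((y of big_cap_mid in the frame of rack_empty between -0.056 and -0.004 m and height (world z) of big_cap_mid below 0.08 m) or (y of relay_clear_mid in the frame of rack_empty between -0.056 and -0.004 m and height (world z) of relay_clear_mid below 0.08 m) or (y of star_knob_mid in the frame of rack_empty between -0.056 and -0.004 m and height (world z) of star_knob_mid below 0.08 m) or (y of heatsink_mid in the frame of rack_empty between -0.056 and -0.004 m and height (world z) of heatsink_mid below 0.08 m))).
It fails at once if the last part is taken off before the one to its left stands in the third-from-right compartment, or that one is taken out again (not ((y of big_cap_mid in the frame of rack_full between -0.116 and -0.064 m and height (world z) of big_cap_mid below 0.08 m) or (y of relay_clear_mid in the frame of rack_full between -0.116 and -0.064 m and height (world z) of relay_clear_mid below 0.08 m) or (y of star_knob_mid in the frame of rack_full between -0.116 and -0.064 m and height (world z) of star_knob_mid below 0.08 m) or (y of heatsink_mid in the frame of rack_full between -0.116 and -0.064 m and height (world z) of heatsink_mid below 0.08 m)) and not ((y of big_cap_mid in the frame of rack_empty between 0.004 and 0.056 m and height (world z) of big_cap_mid below 0.08 m) or (y of relay_clear_mid in the frame of rack_empty between 0.004 and 0.056 m and height (world z) of relay_clear_mid below 0.08 m) or (y of star_knob_mid in the frame of rack_empty between 0.004 and 0.056 m and height (world z) of star_knob_mid below 0.08 m) or (y of heatsink_mid in the frame of rack_empty between 0.004 and 0.056 m and height (world z) of heatsink_mid below 0.08 m))).
It also fails if it takes over 106 s, if anything falls off the work surface, if the arm or the gripper's body presses on something with over 40 N, if the wrist force passes 120 N, or if a joint passes its speed limit or range.

## Working session

There is one attempt and no reset: what is moved stays moved. The work goes in short steps, Python scripts to look and compute and a tool call to move; the robot and the scene stay as the last step left them, time stands still between calls to the robot, and variables do not carry over. Pictures are saved under pics/ and viewed, at most 16 in all, crops included, and the job is handed in when it is done.

Besides the shell and the picture viewer there is one more tool, called after "Request:" as name(argument=value, ...), one argument or row to a line, values as JSON. apply_moves: Moves the arm, as the interface text tells. Shifts and turns lie within -1 to 1; 1 stands for 0.2 m of shift or 1.5 rad of turn. Its arguments: {"type":"object","properties":{"moves":{"type":"array","items":{"type":"array","items":{"type":"number","minimum":-1,"maximum":1}}},"grip_force":{"type":"number"}},"required":["moves"]}

```bash
mkdir -p pics
cat > h.py <<'E'
import numpy as np, cv2
from cell import env, viewer, boxes_of, masks_of
from scipy.spatial.transform import Rotation as R
def cal(n):
    c=viewer.get_calibration(n); f=210/np.tan(np.radians(c['fov_y'])/2); o=np.array(c['orientation'],float)
    M=o if o.shape==(3,3) else (R.from_quat(o) if o.size==4 else R.from_euler('xyz',o,degrees=True)).as_matrix()
    return c,f,M,np.array(c['position'])
def ray(n,px):
    c,f,M,p=cal(n); d=(np.array(px,float)-[c['cx'],c['cy']])/f; u=d.copy()
    for _ in range(20): u=d/(1+c['k1']*(u@u))
    return p,M@np.array([u[0],-u[1],-1])
def at_z(n,px,z):
    p,d=ray(n,px); return p+d*(z-p[2])/d[2]
def proj(n,P):
    c,f,M,p=cal(n); q=M.T@(np.array(P)-p); u=np.array([q[0],-q[1]])/-q[2]
    return u*(1+c['k1']*(u@u))*f+[c['cx'],c['cy']]
E
python3 - <<'E'
from h import *
for n in('scene','top'):
    im=viewer.read_camera(n); cv2.imwrite(f'pics/{n}0.png',im[:,:,::-1]); print(n,viewer.get_calibration(n))
    for t in('rack_full','rack_empty','big_cap_mid','relay_clear_mid','star_knob_mid','heatsink_mid'):
        print(t,[(round(b['conf'],2),np.round(b['location']),np.round(at_z(n,b['location'],.03),3)) for b in boxes_of(n,t)][:4])
print(env.get_obs())
E
```

```text
scene {'fov_y': 54.00768730681255, 'cx': 277.2043742946511, 'cy': 211.1327029687121, 'k1': -0.09838761804163285, 'position': array([0.00176087, 0.71718675, 0.43555735]), 'orientation': array([  66.53751891,    0.23545156, -145.75307628])}
rack_full [(0.92, array([206., 282.]), array([0.455, 0.279, 0.03 ]))]
rack_empty [(0.78, array([321., 202.]), array([ 0.466, -0.165,  0.03 ]))]
big_cap_mid [(0.62, array([172., 286.]), array([0.498, 0.321, 0.03 ]))]
relay_clear_mid [(0.9, array([221., 258.]), array([0.49 , 0.199, 0.03 ]))]
star_knob_mid [(0.59, array([292., 264.]), array([0.362, 0.139, 0.03 ])), (0.48, array([246., 253.]), array([0.461, 0.155, 0.03 ])), (0.45, array([202., 246.]), array([0.558, 0.182, 0.03 ]))]
heatsink_mid [(0.84, array([196., 279.]), array([0.477, 0.282, 0.03 ]))]
top {'fov_y': 50.40563622554014, 'cx': 284.56313970103014, 'cy': 209.1880418037371, 'k1': -0.12750463325399922, 'position': array([0.25474838, 0.00366547, 1.19615568]), 'orientation': array([ 10.82664914,   0.75675268, -90.15929099])}
rack_full [(0.69, array([207., 207.]), array([0.484, 0.227, 0.03 ]))]

[... 548 characters left out ...]
me_s': 0.7, 'qpos': array([71.28126234, 18.38993129, -4.01533705, 83.10606825,  1.29466662,
       78.54081157, -3.25927095]), 'joint_velocities': array([ 0.083164  , -0.00661154, -0.02600281,  0.11022115,  0.03161248,
        0.00837368, -0.01101862]), 'effort': array([ 1.61475373e-04, -4.90942168e+01, -4.02547074e-01, -3.12704873e+01,
       -6.36283611e-02,  3.35367490e-02,  6.31955186e-05]), 'tool_pos': array([ 0.2172373 , -0.61266037,  0.22262203]), 'tool_rot': array([1.79991703e+02, 2.59008550e-03, 1.95274397e+01]), 'force': array([0.03610308, 0.28393538, 0.00111405]), 'wrist_torque': array([-0.02937769,  0.00802022, -0.01833537]), 'grasp_force': 0.0, 'grip_width': 0.08673822653016051}
```

Run:
```python
import cv2
a=cv2.imread('pics/top0.png');cv2.imwrite('pics/top0c.png',cv2.resize(a[140:280,130:290],None,fx=4.28,fy=4.28,interpolation=cv2.INTER_CUBIC))
```

```text
(no output)
```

View pics/scene0.png

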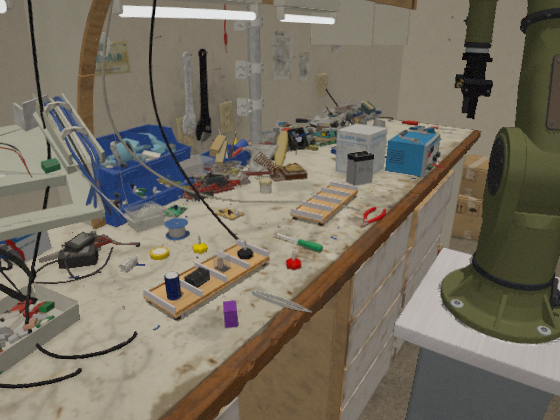

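View pics/top0.png

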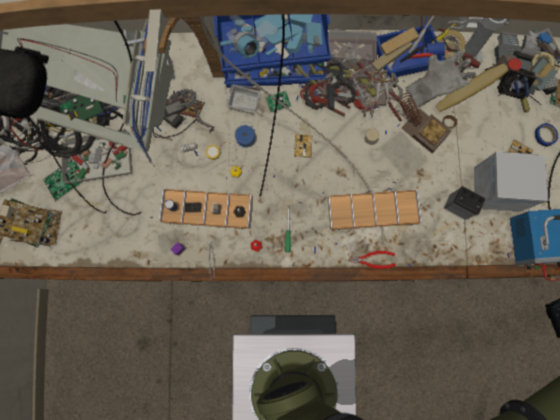

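View pics/top0c.png

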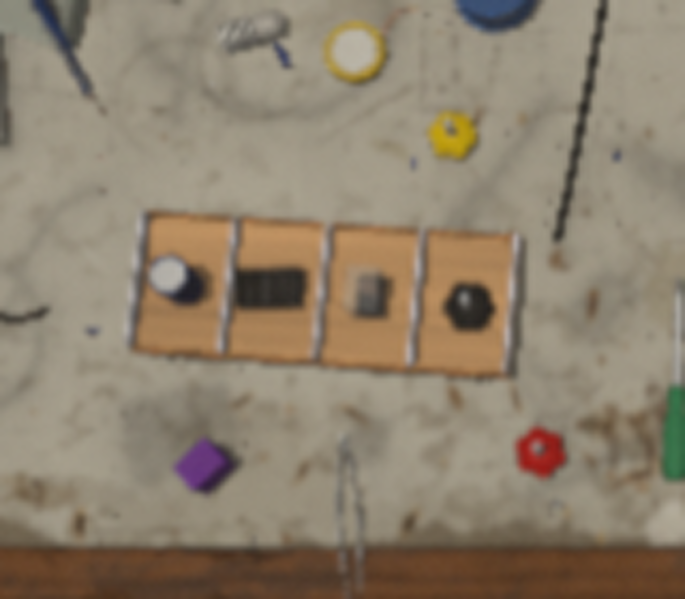

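Top view: the full rack holds, left to right, cap (170,205), heatsink (194,208), clear relay (216,208), black knob (240,211); the empty rack is at (375,210). Look-alikes outside it: red knob (257,244), yellow knob (236,171), purple box (178,249) – not meant. The crop confirms the four in the rack.

```bash
cat >> h.py <<'E'
S=1.8 # px/mm
def ortho(n,im,cx,cy,z,wx=.14,wy=.28,interp=cv2.INTER_CUBIC):
    H,W=int(wx*1000*S),int(wy*1000*S)
    mp=np.array([[proj(n,[cx+wx/2-r/S/1000,cy+wy/2-c/S/1000,z]) for c in range(W)] for r in range(H)],np.float32)
    return cv2.remap(im,mp[...,0],mp[...,1],interp)
def topx(P,cx,cy,wx=.14,wy=.28): return np.array([(cy+wy/2-P[1])*1000*S,(cx+wx/2-P[0])*1000*S])
def tow(p,cx,cy,wx=.14,wy=.28): return np.array([cx+wx/2-p[1]/S/1000,cy+wy/2-p[0]/S/1000])
E
python3 - <<'E'
from h import *
cs={'rack_full':(.48,.23),'rack_empty':(.472,-.226)}
rows=[]
for t,(cx,cy) in cs.items():
    row=[]
    for n in('top','scene'):
        im=viewer.read_camera(n); o=ortho(n,im,cx,cy,.03)
        ms=masks_of(n,t); m=[k for k in ms if abs(at_z(n,k['location'],.03)[1]-cy)<.12]
        if m:
            k=ortho(n,m[0]['pixels'].astype(np.uint8)*255,cx,cy,.022,interp=cv2.INTER_LINEAR)
            pts=cv2.findNonZero((k>127).astype(np.uint8)); r=cv2.minAreaRect(pts); print(t,n,m[0]['conf'],tow(r[0],cx,cy),np.array(r[1])/S,r[2])
        o=np.ascontiguousarray(o[:,:,::-1])
        for g in range(0,o.shape[1],36): cv2.line(o,(g,0),(g,5),(0,0,255),1)
        row.append(o)
    rows+=row
cv2.imwrite('pics/o1.png',np.vstack(rows[:2])); cv2.imwrite('pics/o2.png',np.vstack(rows[2:])); print(rows[0].shape)
E
```

```text
Traceback (most recent call last):
  File "h.py", line 20, in ortho
    mp=np.array([[proj(n,[cx+wx/2-r/S/1000,cy+wy/2-c/S/1000,z]) for c in range(W)] for r in range(H)],np.float32)
                  ~~~~^^^^^^^^^^^^^^^^^^^^^^^^^^^^^^^^^^^^^^^^^
  File "h.py", line 15, in proj
    c,f,M,p=cal(n); q=M.T@(np.array(P)-p); u=np.array([q[0],-q[1]])/-q[2]
            ~~~^^^
  File "h.py", line 5, in cal
    c=viewer.get_calibration(n); f=210/np.tan(np.radians(c['fov_y'])/2); o=np.array(c['orientation'],float)
ValueError: time passes only in moves, steps and waits
```

Too many calibration calls; cache and vectorise.

```bash
python3 - <<'E'
s=open('h.py').read()
s=s.replace("def cal(n):","from functools import lru_cache\n@lru_cache(None)\ndef cal(n):")
a=s.index("def proj"); b=s.index("S=1.8")
s=s[:a]+'''def proj(n,P):
    c,f,M,p=cal(n); q=(np.array(P)-p)@M; u=np.stack([q[...,0],-q[...,1]],-1)/-q[...,2:]
    return u*(1+c['k1']*(u**2).sum(-1,keepdims=True))*f+[c['cx'],c['cy']]
'''+s[b:]
a=s.index("    mp=np.array"); b=s.index("    return cv2.remap")
s=s[:a]+'''    r,c=np.mgrid[:H,:W]
    mp=proj(n,np.stack([cx+wx/2-r/S/1000,cy+wy/2-c/S/1000,0*r+z],-1)).astype(np.float32)
'''+s[b:]
open('h.py','w').write(s)
E
python3 - <<'E'
from h import *
cs={'rack_full':(.48,.23),'rack_empty':(.472,-.226)}
rows=[]
for t,(cx,cy) in cs.items():
    row=[]
    for n in('top','scene'):
        im=viewer.read_camera(n); o=ortho(n,im,cx,cy,.03)
        ms=masks_of(n,t); m=[k for k in ms if abs(at_z(n,k['location'],.03)[1]-cy)<.12]
        if m:
            k=ortho(n,m[0]['pixels'].astype(np.uint8)*255,cx,cy,.022,interp=cv2.INTER_LINEAR)
            pts=cv2.findNonZero((k>127).astype(np.uint8)); r=cv2.minAreaRect(pts); print(t,n,m[0]['conf'],tow(r[0],cx,cy),np.array(r[1])/S,r[2])
        o=np.ascontiguousarray(o[:,:,::-1])
        for g in range(0,o.shape[1],36): cv2.line(o,(g,0),(g,5),(0,0,255),1)
        row.append(o)
    rows+=row
cv2.imwrite('pics/o1.png',np.vstack(rows[:2])); cv2.imwrite('pics/o2.png',np.vstack(rows[2:])); print(rows[0].shape)
E
```

```text
rack_full top 0.77 [0.4819229  0.23531183] [251.77941216  98.62218221] 4.208984851837158
rack_full scene 0.67 [0.4753354  0.23930612] [264.49788411 114.6313307 ] 5.3463335037231445
rack_empty top 0.59 [ 0.47744548 -0.22096139] [ 96.40678406 250.37019518] 86.49646759033203
rack_empty scene 0.73 [ 0.47113414 -0.22098091] [107.84623888 276.33961995] 86.76029968261719
(252, 504, 3)
```

View pics/o1.png

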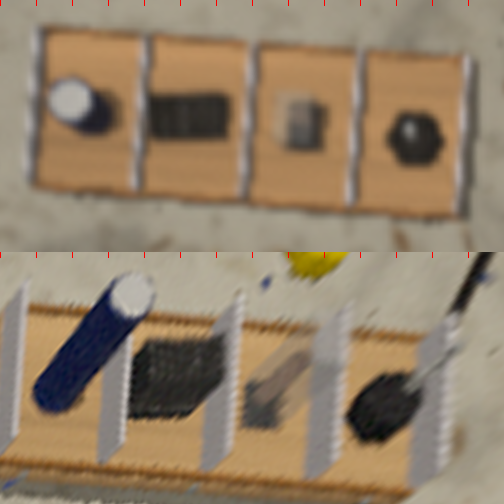

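View pics/o2.png

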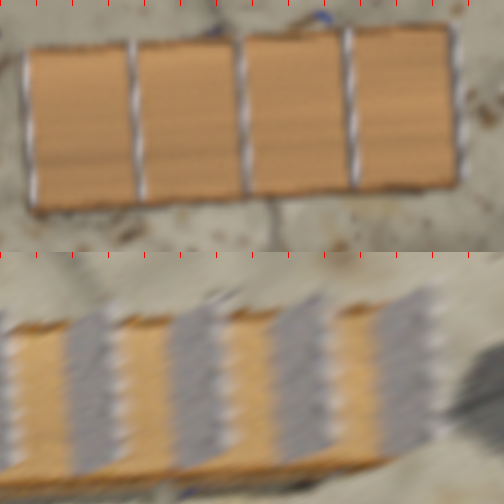

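Run:
```python
from h import *
def plane(n,a,b):
    p,d1=ray(n,a);_,d2=ray(n,b);k=np.cross(d1,d2);return k/np.linalg.norm(k),p
# local pieces of cord
for ta,tb,sa,sb in [((262,195),(268,150),(243,242),(220,215)),((268,150),(275,90),(200,190),(165,120))]:
    k1,p1=plane('top',ta,tb);k2,p2=plane('scene',sa,sb)
    for z in(0,.05,.1,.2,.3,.5):
        xy=np.linalg.solve([k1[:2],k2[:2]],[k1@p1-k1[2]*z,k2@p2-k2[2]*z]);print(z,xy.round(3),proj('top',[*xy,z]).round(),proj('scene',[*xy,z]).round())
```

```text
0 [0.528 0.08 ] [262. 193.] [244. 243.]
0.05 [0.619 0.064] [267. 156.] [217. 212.]
0.1 [0.71  0.049] [272. 117.] [192. 183.]
0.2 [0.892 0.017] [284.  35.] [149. 132.]
0.3 [ 1.074 -0.014] [296. -52.] [114.  89.]
0.5 [ 1.437 -0.077] [ 320. -214.] [59. 22.]
0 [0.603 0.07 ] [266. 167.] [222. 233.]
0.05 [0.647 0.061] [268. 146.] [209. 209.]
0.1 [0.69  0.052] [271. 124.] [197. 184.]
0.2 [0.777 0.035] [277.  76.] [174. 138.]
0.3 [0.865 0.017] [283.  21.] [152.  94.]
0.5 [ 1.039 -0.019] [ 299. -108.] [113.  14.]
```

```bash
cat >> h.py <<'E'
def plan(wps,start=None):
    """wps: (x,y,z,yaw). prints scaled rows for successive calls"""
    if start is None:
        o=env.get_obs(); P=np.array(o['tool_pos']); Rm=R.from_euler('xyz',o['tool_rot'],degrees=True)
    else: P=np.array(start[:3]);Rm=R.from_euler('xyz',[180,0,start[3]],degrees=True)
    for w in wps:
        T=R.from_euler('xyz',[180,0,w[3]],degrees=True)
        s=Rm.inv().apply(np.array(w[:3])-P)/.2; t=(Rm.inv()*T).as_rotvec()/1.5
        print(w,np.round(s,3),np.round(t,3)); P=np.array(w[:3]);Rm=T
E
python3 - <<'E'
from h import *
plan([(.35,-.45,.22,52),(.41,-.27,.22,86.1),(.45,-.08,.2,86.1),(.47,.11,.19,86.1),(.488,.30,.15,86.1),(.488,.32,.1,86.1),(.488,.32,.024,86.1)])
E
```

```text
(0.35, -0.45, 0.22, 52) [ 0.898 -0.545  0.013] [ 0.     0.    -0.378]
(0.41, -0.27, 0.22, 86.1) [ 0.894 -0.318 -0.   ] [ 0.     0.    -0.397]
(0.45, -0.08, 0.2, 86.1) [0.961 0.135 0.1  ] [0. 0. 0.]
(0.47, 0.11, 0.19, 86.1) [0.955 0.035 0.05 ] [0. 0. 0.]
(0.488, 0.3, 0.15, 86.1) [0.954 0.025 0.2  ] [0. 0. 0.]
(0.488, 0.32, 0.1, 86.1) [ 0.1   -0.007  0.25 ] [0. 0. 0.]
(0.488, 0.32, 0.024, 86.1) [ 0.   -0.    0.38] [0. 0. 0.]
```

Request:
apply_moves(
  moves=[
    [0.9, -0.545, 0.013, 0, 0, -0.378, 0.58],
    [0.9, -0.545, 0.013, 0, 0, -0.378, 0.58],
    [0.9, -0.545, 0.013, 0, 0, -0.378, 0.58],
    [0.9, -0.545, 0.013, 0, 0, -0.378, 0.58],
    [0.9, -0.545, 0.013, 0, 0, -0.378, 0.58],
    [0.9, -0.545, 0.013, 0, 0, -0.378, 0.58],
  ],
  grip_force=15,
)

```text
time_s: 1.75
tool_pos: [0.3526, -0.4477, 0.2204]
tool_rot: [180.0, -0.0, 52.3]
force: [-0.3, -0.2, 0.9]
grip_width: 0.0526
grasp_force: 0.0
```

Request:
apply_moves(
  moves=[
    [0.89, -0.318, 0, 0, 0, -0.397, 0.58],
    [0.89, -0.318, 0, 0, 0, -0.397, 0.58],
    [0.89, -0.318, 0, 0, 0, -0.397, 0.58],
    [0.89, -0.318, 0, 0, 0, -0.397, 0.58],
    [0.89, -0.318, 0, 0, 0, -0.397, 0.58],
    [0.89, -0.318, 0, 0, 0, -0.397, 0.58],
  ],
)

```text
time_s: 2.35
tool_pos: [0.4093, -0.2719, 0.2203]
tool_rot: [180.0, 0.1, 86.0]
force: [-0.2, -0.4, -0.2]
grip_width: 0.0503
grasp_force: 0.0
```

Request:
apply_moves(
  moves=[
    [0.96, 0.135, 0.1, 0, 0, 0, 0.58],
    [0.96, 0.135, 0.1, 0, 0, 0, 0.58],
    [0.96, 0.135, 0.1, 0, 0, 0, 0.58],
    [0.96, 0.135, 0.1, 0, 0, 0, 0.58],
    [0.96, 0.135, 0.1, 0, 0, 0, 0.58],
    [0.96, 0.135, 0.1, 0, 0, 0, 0.58],
  ],
)

```text
time_s: 2.95
tool_pos: [0.4499, -0.0825, 0.2]
tool_rot: [180.0, 0.0, 86.0]
force: [-0.7, -1.4, -0.3]
grip_width: 0.0504
grasp_force: 0.0
```

Request:
apply_moves(
  moves=[
    [0.955, 0.035, 0.05, 0, 0, 0, 0.58],
    [0.955, 0.035, 0.05, 0, 0, 0, 0.58],
    [0.955, 0.035, 0.05, 0, 0, 0, 0.58],
    [0.955, 0.035, 0.05, 0, 0, 0, 0.58],
    [0.955, 0.035, 0.05, 0, 0, 0, 0.58],
    [0.955, 0.035, 0.05, 0, 0, 0, 0.58],
  ],
)

```text
time_s: 3.55
tool_pos: [0.4705, 0.1072, 0.1898]
tool_rot: [-180.0, 0.0, 86.0]
force: [0.7, -1.0, 0.2]
grip_width: 0.0505
grasp_force: 0.0
```

Request:
apply_moves(
  moves=[
    [0.95, 0.025, 0.2, 0, 0, 0, 0.58],
    [0.95, 0.025, 0.2, 0, 0, 0, 0.58],
    [0.95, 0.025, 0.2, 0, 0, 0, 0.58],
    [0.95, 0.025, 0.2, 0, 0, 0, 0.58],
    [0.95, 0.025, 0.2, 0, 0, 0, 0.58],
    [0.95, 0.025, 0.2, 0, 0, 0, 0.58],
  ],
)

```text
time_s: 4.15
tool_pos: [0.4885, 0.2964, 0.1486]
tool_rot: [-179.9, 0.1, 86.0]
force: [0.7, -0.3, -0.5]
grip_width: 0.0501
grasp_force: 0.0
```

Request:
apply_moves(
  moves=[
    [0.126, -0.009, 0.2, 0, 0, 0, 0.58],
    [0.126, -0.009, 0.3, 0, 0, 0, 0.58],
    [0.126, -0.009, 0.4, 0, 0, 0, 0.58],
    [0.126, -0.009, 0.5, 0, 0, 0, 0.58],
    [0.126, -0.009, 0.56, 0, 0, 0, 0.58],
    [0.126, -0.009, 0.62, 0, 0, 0, 0.58],
    [0.126, -0.009, 0.62, 0, 0, 0, 0.58],
  ],
)

```text
time_s: 4.85
tool_pos: [0.4877, 0.3216, 0.0247]
tool_rot: [-179.9, 0.1, 86.0]
force: [0.3, 0.5, 0.9]
grip_width: 0.0503
grasp_force: 0.0
```

Run:
```python
from h import *
ims=[]
for n in('scene','top'):
    im=viewer.read_camera(n)[:,:,::-1]; u,v=proj(n,env.get_obs()['tool_pos']).astype(int); print(u,v)
    ims.append(cv2.resize(im[v-40:v+40,u-40:u+40],(400,400)))
cv2.imwrite('pics/g1.png',np.hstack(ims))
```

```text
175 289
171 206
```

View pics/g1.png

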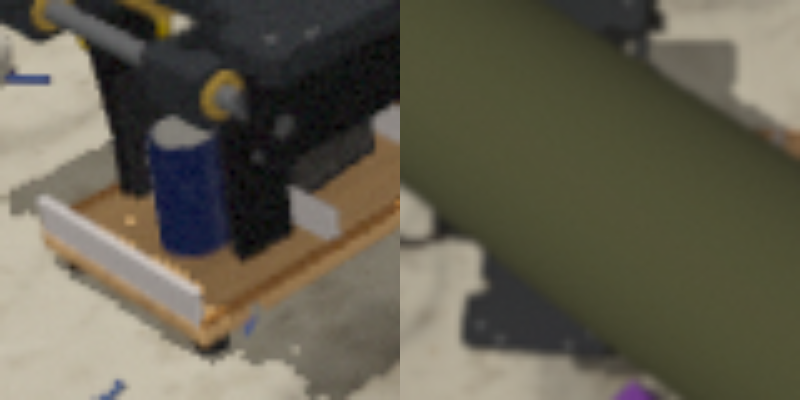

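The cap stands between the fingers, a little toward +y; I shift 4 mm and close.

Request:
apply_moves(
  moves=[
    [0.02, 0, 0, 0, 0, 0, 0.58],
    [0.02, 0, 0, 0, 0, 0, 0.4],
    [0.02, 0, 0, 0, 0, 0, 0.3],
    [0.02, 0, 0, 0, 0, 0, 0.2],
    [0.02, 0, 0, 0, 0, 0, 0.1],
    [0.02, 0, 0, 0, 0, 0, 0.1],
    [0.02, 0, 0, 0, 0, 0, 0.1],
  ],
  grip_force=15,
)

```text
time_s: 5.65
tool_pos: [0.4878, 0.328, 0.026]
tool_rot: [180.0, -0.0, 86.1]
force: [0.1, 0.7, 1.2]
grip_width: 0.0243
grasp_force: 15.0
```

Request:
apply_moves(
  moves=[
    [0, 0, -0.15, 0, 0, 0, 0.1],
    [0, 0, -0.3, 0, 0, 0, 0.1],
    [0, 0, -0.5, 0, 0, 0, 0.1],
    [0, 0, -0.65, 0, 0, 0, 0.1],
    [0, 0, -0.65, 0, 0, 0, 0.1],
  ],
)

```text
time_s: 6.15
tool_pos: [0.4895, 0.3301, 0.1605]
tool_rot: [179.6, -0.2, 86.1]
force: [0.1, 0.9, -0.6]
grip_width: 0.0245
grasp_force: 15.0
```

Run:
```python
from h import *
im=viewer.read_camera('scene')[:,:,::-1]; u,v=proj('scene',env.get_obs()['tool_pos']).astype(int)
cv2.imwrite('pics/g2.png',cv2.resize(im[v-50:v+50,u-50:u+50],(500,500)))
# cap centre from its mask vs. hand
m=masks_of('scene','big_cap_mid')
if m: print(m[0]['conf'],m[0]['location'],u,v)
p=env.get_obs()['tool_pos']
def comp(c,yaw,k): a=np.radians(yaw); return np.array(c)+k*np.array([-np.sin(a),np.cos(a)])
for k in(-.09,-.03,.03,.09): print(k,comp((.4831,.2311),-3.86,k).round(4),comp((.4766,-.2213),3.0,k).round(4))
```

```text
0.51 [155.9, 220.3] 163 222
-0.09 [0.477  0.1413] [ 0.4813 -0.3112]
-0.03 [0.4811 0.2012] [ 0.4782 -0.2513]
0.03 [0.4851 0.261 ] [ 0.475  -0.1913]
0.09 [0.4892 0.3209] [ 0.4719 -0.1314]
```

View pics/g2.png

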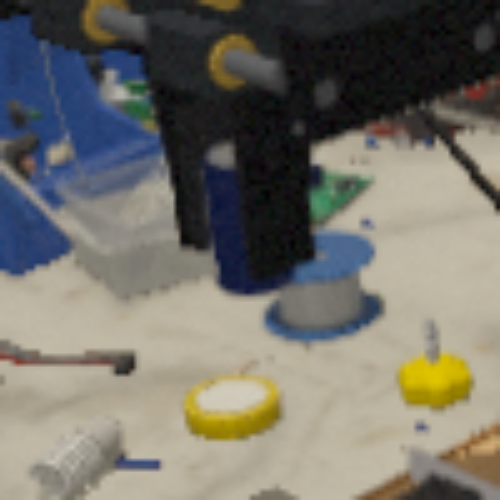

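Run:
```python
from h import *
plan([(.47,.135,.16,86.1),(.46,-.05,.16,93),(.477,-.23,.16,93),(.4813,-.3112,.08,93),(.4813,-.3112,.028,93)])
```

```text
(0.47, 0.135, 0.16, 86.1) [-0.968 -0.023 -0.019] [0.001 0.    0.   ]
(0.46, -0.05, 0.16, 93) [-0.926  0.013  0.   ] [ 0.    0.   -0.08]
(0.477, -0.23, 0.16, 93) [-0.903  0.038  0.   ] [0. 0. 0.]
(0.4813, -0.3112, 0.08, 93) [-0.407  0.     0.4  ] [0. 0. 0.]
(0.4813, -0.3112, 0.028, 93) [ 0.   -0.    0.26] [0. 0. 0.]
```

Request:
apply_moves(
  moves=[
    [-0.2, -0.005, 0, 0, 0, 0, 0.1],
    [-0.4, -0.01, 0, 0, 0, 0, 0.1],
    [-0.6, -0.015, 0, 0, 0, 0, 0.1],
    [-0.8, -0.02, 0, 0, 0, 0, 0.1],
    [-0.97, -0.023, 0, 0, 0, 0, 0.1],
    [-0.97, -0.023, 0, 0, 0, 0, 0.1],
  ],
)

```text
time_s: 6.85
tool_pos: [0.4689, 0.128, 0.1538]
tool_rot: [-179.8, 0.3, 85.6]
force: [-0.2, 1.1, -0.5]
grip_width: 0.0248
grasp_force: 15.0
```

Request:
apply_moves(
  moves=[
    [-0.2, 0, 0, 0, 0, -0.02, 0.1],
    [-0.4, 0, 0, 0, 0, -0.04, 0.1],
    [-0.6, 0.01, 0, 0, 0, -0.06, 0.1],
    [-0.8, 0.01, 0, 0, 0, -0.08, 0.1],
    [-0.93, 0.013, 0, 0, 0, -0.08, 0.1],
    [-0.93, 0.013, 0, 0, 0, -0.08, 0.1],
  ],
)

```text
time_s: 7.45
tool_pos: [0.4587, -0.0549, 0.1544]
tool_rot: [-179.8, 0.0, 92.6]
force: [-1.0, 0.7, -0.7]
grip_width: 0.0242
grasp_force: 15.0
```

Request:
apply_moves(
  moves=[
    [-0.2, 0, 0, 0, 0, 0, 0.1],
    [-0.4, 0.02, 0, 0, 0, 0, 0.1],
    [-0.6, 0.03, 0, 0, 0, 0, 0.1],
    [-0.8, 0.038, 0, 0, 0, 0, 0.1],
    [-0.9, 0.038, 0, 0, 0, 0, 0.1],
    [-0.9, 0.038, 0, 0, 0, 0, 0.1],
  ],
)

```text
time_s: 8.05
tool_pos: [0.4765, -0.2321, 0.1546]
tool_rot: [-179.9, -0.1, 92.8]
force: [-0.7, 0.5, -1.4]
grip_width: 0.0246
grasp_force: 15.0
```

Request:
apply_moves(
  moves=[
    [-0.15, 0, 0.1, 0, 0, 0, 0.1],
    [-0.3, 0, 0.2, 0, 0, 0, 0.1],
    [-0.4, 0, 0.3, 0, 0, 0, 0.1],
    [-0.405, 0, 0.36, 0, 0, 0, 0.1],
    [-0.405, 0, 0.4, 0, 0, 0, 0.1],
    [-0.405, 0, 0.4, 0, 0, 0, 0.1],
    [-0.405, 0, 0.4, 0, 0, 0, 0.1],
  ],
)

```text
time_s: 8.75
tool_pos: [0.4822, -0.3093, 0.0766]
tool_rot: [180.0, -0.0, 93.2]
force: [-0.7, -0.3, 0.3]
grip_width: 0.0245
grasp_force: 15.0
```

Run:
```python
from h import *
plan([(.4813,-.3112,.028,93)])
im=viewer.read_camera('scene')[:,:,::-1]; u,v=proj('scene',env.get_obs()['tool_pos']).astype(int)
cv2.imwrite('pics/g3.png',cv2.resize(im[v-50:v+50,u-50:u+50],(500,500)))
```

```text
(0.4813, -0.3112, 0.028, 93) [-0.009 -0.005  0.243] [ 0.    -0.     0.002]
```

View pics/g3.png

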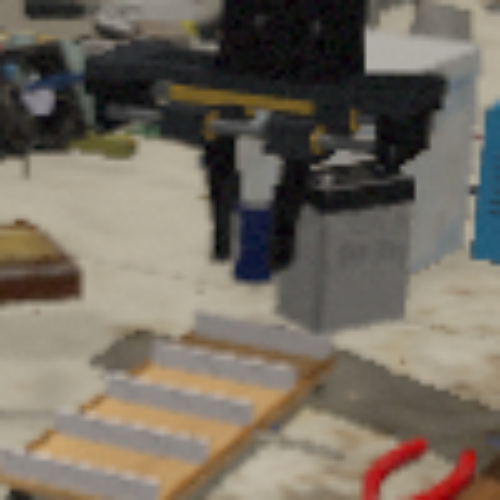

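Cap held upright above the right-end compartment; the battery behind (near edge y≈-0.40) is clear. Lower.

Request:
apply_moves(
  moves=[
    [-0.009, -0.005, 0.08, 0, 0, 0, 0.1],
    [-0.009, -0.005, 0.14, 0, 0, 0, 0.1],
    [-0.009, -0.005, 0.19, 0, 0, 0, 0.1],
    [-0.009, -0.005, 0.22, 0, 0, 0, 0.1],
    [-0.009, -0.005, 0.24, 0, 0, 0, 0.1],
    [-0.009, -0.005, 0.243, 0, 0, 0, 0.1],
    [-0.009, -0.005, 0.243, 0, 0, 0, 0.1],
  ],
)

```text
time_s: 9.5
tool_pos: [0.4806, -0.3131, 0.0275]
tool_rot: [180.0, 0.0, 93.0]
force: [-0.6, -0.2, -0.2]
grip_width: 0.0246
grasp_force: 15.0
```

Request:
apply_moves(
  moves=[
    [0, 0, 0.005, 0, 0, 0, 0.1],
    [0, 0, 0.01, 0, 0, 0, 0.1],
    [0, 0, 0.01, 0, 0, 0, 0.1],
    [0, 0, 0.01, 0, 0, 0, 0.35],
    [0, 0, 0.01, 0, 0, 0, 0.45],
    [0, 0, 0.01, 0, 0, 0, 0.52],
    [0, 0, 0.01, 0, 0, 0, 0.55],
    [0, 0, 0.01, 0, 0, 0, 0.55],
  ],
)

```text
time_s: 10.3
tool_pos: [0.4803, -0.313, 0.0252]
tool_rot: [-180.0, -0.0, 93.0]
force: [1.0, -0.7, 0.4]
grip_width: 0.0467
grasp_force: 0.0
```

Request:
apply_moves(
  moves=[
    [0, 0, -0.1, 0, 0, 0, 0.55],
    [0, 0, -0.25, 0, 0, 0, 0.55],
    [0, 0, -0.45, 0, 0, 0, 0.55],
    [0, 0, -0.65, 0, 0, 0, 0.55],
    [0, 0, -0.65, 0, 0, 0, 0.55],
  ],
)

```text
time_s: 10.8
tool_pos: [0.4839, -0.3148, 0.1616]
tool_rot: [179.5, 0.4, 93.0]
force: [-0.1, -0.8, -1.4]
grip_width: 0.048
grasp_force: 0.0
```

Run:
```python
from h import *
plan([(.46,-.12,.16,93),(.465,.07,.16,86.1),(.4849,.25,.14,86.1),(.4849,.263,.021,86.1)])
ims=[]
for n in('scene','top'):
    im=viewer.read_camera(n)[:,:,::-1]; u,v=proj(n,[.48,-.25,.03]).astype(int)
    ims.append(cv2.resize(im[v-40:v+40,u-50:u+50],(400,320)))
cv2.imwrite('pics/g4.png',np.hstack(ims))
```

```text
(0.46, -0.12, 0.16, 93) [ 0.979 -0.068  0.   ] [0.005 0.005 0.   ]
(0.465, 0.07, 0.16, 86.1) [0.947 0.075 0.   ] [-0.   -0.    0.08]
(0.4849, 0.25, 0.14, 86.1) [0.905 0.038 0.1  ] [0. 0. 0.]
(0.4849, 0.263, 0.021, 86.1) [ 0.065 -0.004  0.595] [0. 0. 0.]
```

View pics/g4.png

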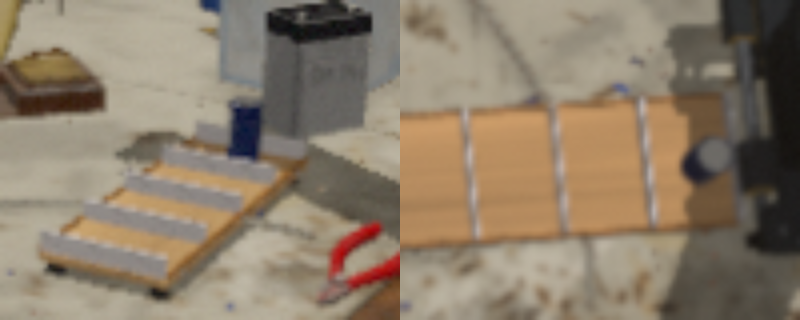

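Cap stands released in the right-end compartment, a few mm right of the middle at worst (well within 16 mm). Next the heat sink.

Request:
apply_moves(
  moves=[
    [0.2, -0.01, 0, 0, 0, 0, 0.55],
    [0.4, -0.03, 0, 0, 0, 0, 0.55],
    [0.6, -0.04, 0, 0, 0, 0, 0.55],
    [0.8, -0.06, 0, 0, 0, 0, 0.55],
    [0.98, -0.068, 0, 0, 0, 0, 0.55],
    [0.98, -0.068, 0, 0, 0, 0, 0.55],
  ],
)

```text
time_s: 11.5
tool_pos: [0.4552, -0.1125, 0.1539]
tool_rot: [-179.8, -0.1, 93.4]
force: [-0.5, 0.6, 0.1]
grip_width: 0.0481
grasp_force: 0.0
```

Request:
apply_moves(
  moves=[
    [0.2, 0.02, 0, 0, 0, 0.02, 0.55],
    [0.4, 0.03, 0, 0, 0, 0.04, 0.55],
    [0.6, 0.05, 0, 0, 0, 0.06, 0.55],
    [0.8, 0.06, 0, 0, 0, 0.08, 0.55],
    [0.947, 0.075, 0, 0, 0, 0.08, 0.55],
    [0.947, 0.075, 0, 0, 0, 0.08, 0.55],
  ],
)

```text
time_s: 12.1
tool_pos: [0.4608, 0.076, 0.1545]
tool_rot: [-179.9, -0.1, 86.5]
force: [-0.7, -0.0, -0.4]
grip_width: 0.0478
grasp_force: 0.0
```

Request:
apply_moves(
  moves=[
    [0.2, 0.01, 0, 0, 0, 0, 0.55],
    [0.4, 0.02, 0, 0, 0, 0, 0.55],
    [0.6, 0.03, 0.05, 0, 0, 0, 0.55],
    [0.8, 0.038, 0.1, 0, 0, 0, 0.55],
    [0.905, 0.038, 0.1, 0, 0, 0, 0.55],
    [0.905, 0.038, 0.1, 0, 0, 0, 0.55],
    [0.905, 0.038, 0.1, 0, 0, 0, 0.55],
  ],
)

```text
time_s: 12.8
tool_pos: [0.4813, 0.2504, 0.134]
tool_rot: [-179.9, 0.1, 86.1]
force: [-0.7, -0.4, -0.1]
grip_width: 0.0479
grasp_force: 0.0
```

Run:
```python
from h import *
plan([(.4849,.263,.08,86.1),(.4849,.263,.021,86.1)])
```

```text
(0.4849, 0.263, 0.08, 86.1) [0.065 0.014 0.27 ] [-0.001  0.001  0.   ]
(0.4849, 0.263, 0.021, 86.1) [ 0.    -0.     0.295] [0. 0. 0.]
```

Request:
apply_moves(
  moves=[
    [0.065, 0.014, 0.1, 0, 0, 0, 0.55],
    [0.065, 0.014, 0.2, 0, 0, 0, 0.55],
    [0.065, 0.014, 0.3, 0, 0, 0, 0.55],
    [0.065, 0.014, 0.4, 0, 0, 0, 0.55],
    [0.065, 0.014, 0.48, 0, 0, 0, 0.55],
    [0.065, 0.014, 0.54, 0, 0, 0, 0.55],
    [0.065, 0.014, 0.565, 0, 0, 0, 0.55],
    [0.065, 0.014, 0.565, 0, 0, 0, 0.55],
  ],
)

```text
time_s: 13.6
tool_pos: [0.4849, 0.2641, 0.0219]
tool_rot: [-180.0, 0.0, 86.1]
force: [-0.8, -0.6, 0.0]
grip_width: 0.0475
grasp_force: 0.0
```

Request:
apply_moves(
  moves=[
    [0, 0, 0, 0, 0, 0, 0.45],
    [0, 0, 0, 0, 0, 0, 0.35],
    [0, 0, 0, 0, 0, 0, 0.25],
    [0, 0, 0, 0, 0, 0, 0.1],
    [0, 0, 0, 0, 0, 0, 0.1],
    [0, 0, 0, 0, 0, 0, 0.1],
    [0, 0, 0, 0, 0, 0, 0.1],
  ],
  grip_force=17,
)

```text
time_s: 14.3
tool_pos: [0.4854, 0.2649, 0.0228]
tool_rot: [180.0, -0.0, 86.1]
force: [0.0, -1.1, 4.4]
grip_width: 0.0249
grasp_force: 17.0
```

Request:
apply_moves(
  moves=[
    [0, 0, -0.1, 0, 0, 0, 0.1],
    [0, 0, -0.2, 0, 0, 0, 0.1],
    [0, 0, -0.35, 0, 0, 0, 0.1],
    [0, 0, -0.5, 0, 0, 0, 0.1],
    [0, 0, -0.65, 0, 0, 0, 0.1],
    [0, 0, -0.65, 0, 0, 0, 0.1],
  ],
)

```text
time_s: 14.9
tool_pos: [0.4868, 0.2664, 0.1559]
tool_rot: [179.7, -0.2, 86.1]
force: [1.1, 0.2, -0.3]
grip_width: 0.0247
grasp_force: 17.0
```

Run:
```python
from h import *
plan([(.465,.075,.15,86.1),(.465,-.1,.15,93),(.4785,-.248,.15,93),(.4785,-.248,.025,93)])
im=viewer.read_camera('scene')[:,:,::-1]; u,v=proj('scene',env.get_obs()['tool_pos']).astype(int)
cv2.imwrite('pics/g5.png',cv2.resize(im[v-50:v+50,u-50:u+50],(500,500)))
```

```text
(0.465, 0.075, 0.15, 86.1) [-0.962 -0.044  0.027] [ 0.004 -0.002  0.   ]
(0.465, -0.1, 0.15, 93) [-0.873  0.06   0.   ] [ 0.    0.   -0.08]
(0.4785, -0.248, 0.15, 93) [-0.743  0.029  0.   ] [0. 0. 0.]
(0.4785, -0.248, 0.025, 93) [ 0.    -0.     0.625] [0. 0. 0.]
```

View pics/g5.png

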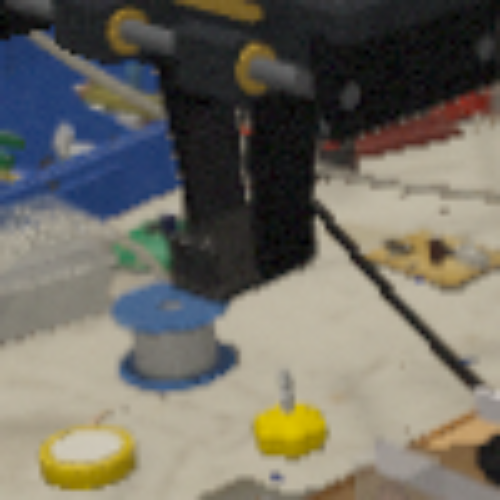

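Heat sink held level. Carry it over.

Request:
apply_moves(
  moves=[
    [-0.2, -0.01, 0, 0, 0, 0, 0.1],
    [-0.4, -0.02, 0, 0, 0, 0, 0.1],
    [-0.6, -0.03, 0, 0, 0, 0, 0.1],
    [-0.8, -0.04, 0, 0, 0, 0, 0.1],
    [-0.96, -0.044, 0, 0, 0, 0, 0.1],
    [-0.96, -0.044, 0, 0, 0, 0, 0.1],
  ],
)

```text
time_s: 15.55
tool_pos: [0.4619, 0.0677, 0.1505]
tool_rot: [-179.8, 0.2, 85.6]
force: [0.1, -0.7, -0.5]
grip_width: 0.0249
grasp_force: 17.0
```

Request:
apply_moves(
  moves=[
    [-0.2, 0.02, 0, 0, 0, -0.02, 0.1],
    [-0.4, 0.03, 0, 0, 0, -0.04, 0.1],
    [-0.6, 0.05, 0, 0, 0, -0.06, 0.1],
    [-0.8, 0.06, 0, 0, 0, -0.08, 0.1],
    [-0.87, 0.06, 0, 0, 0, -0.08, 0.1],
    [-0.87, 0.06, 0, 0, 0, -0.08, 0.1],
  ],
)

```text
time_s: 16.15
tool_pos: [0.4626, -0.1021, 0.1511]
tool_rot: [-179.9, -0.1, 92.8]
force: [-0.2, 1.2, -0.5]
grip_width: 0.0247
grasp_force: 17.0
```

Request:
apply_moves(
  moves=[
    [-0.2, 0.01, 0, 0, 0, 0, 0.1],
    [-0.4, 0.02, 0, 0, 0, 0, 0.1],
    [-0.6, 0.03, 0, 0, 0, 0, 0.1],
    [-0.74, 0.029, 0, 0, 0, 0, 0.1],
    [-0.74, 0.029, 0.1, 0, 0, 0, 0.1],
    [-0.74, 0.029, 0.2, 0, 0, 0, 0.1],
    [-0.74, 0.029, 0.3, 0, 0, 0, 0.1],
    [-0.74, 0.029, 0.3, 0, 0, 0, 0.1],
    [-0.74, 0.029, 0.3, 0, 0, 0, 0.1],
  ],
)

```text
time_s: 17.05
tool_pos: [0.4777, -0.246, 0.0923]
tool_rot: [-180.0, -0.1, 93.2]
force: [0.5, 0.1, 0.1]
grip_width: 0.0246
grasp_force: 17.0
```

Run:
```python
from h import *
plan([(.4785,-.249,.023,93)])
```

```text
(0.4785, -0.249, 0.023, 93) [-0.016  0.003  0.346] [-0.    -0.001  0.002]
```

Request:
apply_moves(
  moves=[
    [-0.016, 0.003, 0.08, 0, 0, 0, 0.1],
    [-0.016, 0.003, 0.15, 0, 0, 0, 0.1],
    [-0.016, 0.003, 0.21, 0, 0, 0, 0.1],
    [-0.016, 0.003, 0.26, 0, 0, 0, 0.1],
    [-0.016, 0.003, 0.3, 0, 0, 0, 0.1],
    [-0.016, 0.003, 0.33, 0, 0, 0, 0.1],
    [-0.016, 0.003, 0.34, 0, 0, 0, 0.1],
    [-0.016, 0.003, 0.34, 0, 0, 0, 0.1],
  ],
)

```text
time_s: 17.85
tool_pos: [0.4779, -0.2513, 0.0242]
tool_rot: [-180.0, -0.0, 93.0]
force: [0.2, -1.2, -0.0]
grip_width: 0.0249
grasp_force: 17.0
```

Request:
apply_moves(
  moves=[
    [0.005, 0, 0.005, 0, 0, 0, 0.1],
    [0.005, 0, 0.008, 0, 0, 0, 0.1],
    [0.005, 0, 0.008, 0, 0, 0, 0.1],
    [0.005, 0, 0.008, 0, 0, 0, 0.35],
    [0.005, 0, 0.008, 0, 0, 0, 0.45],
    [0.005, 0, 0.008, 0, 0, 0, 0.52],
    [0.005, 0, 0.008, 0, 0, 0, 0.55],
    [0.005, 0, 0.008, 0, 0, 0, 0.55],
  ],
)

```text
time_s: 18.65
tool_pos: [0.4778, -0.2504, 0.0228]
tool_rot: [180.0, 0.0, 93.0]
force: [0.3, 0.7, -0.2]
grip_width: 0.0465
grasp_force: 0.0
```

Request:
apply_moves(
  moves=[
    [0, 0, -0.08, 0, 0, 0, 0.55],
    [0, 0, -0.2, 0, 0, 0, 0.55],
    [0, 0, -0.4, 0, 0, 0, 0.55],
    [0, 0, -0.65, 0, 0, 0, 0.55],
    [0, 0, -0.65, 0, 0, 0, 0.55],
  ],
)

```text
time_s: 19.15
tool_pos: [0.4825, -0.2519, 0.1609]
tool_rot: [179.4, 0.5, 93.0]
force: [0.8, -0.4, 0.3]
grip_width: 0.0477
grasp_force: 0.0
```

Request:
apply_moves(
  moves=[
    [0.2, -0.01, 0, 0, 0, 0, 0.55],
    [0.4, -0.03, 0, 0, 0, 0, 0.55],
    [0.6, -0.04, 0, 0, 0, 0, 0.55],
    [0.8, -0.06, 0, 0, 0, 0, 0.55],
    [0.98, -0.068, 0, 0, 0, 0, 0.55],
    [0.98, -0.068, 0, 0, 0, 0, 0.55],
  ],
)

```text
time_s: 19.75
tool_pos: [0.4538, -0.0498, 0.1536]
tool_rot: [180.0, 0.0, 93.5]
force: [0.7, -0.9, 1.1]
grip_width: 0.048
grasp_force: 0.0
```

Run:
```python
from h import *
plan([(.465,.09,.15,86.1),(.482,.203,.1,86.1),(.482,.203,.024,86.1)])
for n in('top','scene'):
  viewer.read_camera(n)
  for t in('heatsink_mid','relay_clear_mid','big_cap_mid'): print(n,t,[(round(b['conf'],2),at_z(n,b['location'],.03).round(3)) for b in boxes_of(n,t)])
im=viewer.read_camera('scene')[:,:,::-1]; u,v=proj('scene',[.48,-.22,.03]).astype(int)
cv2.imwrite('pics/g6.png',cv2.resize(im[v-50:v+50,u-50:u+50],(500,500)))
```

```text
(0.465, 0.09, 0.15, 86.1) [0.694 0.098 0.018] [0.001 0.001 0.086]
(0.482, 0.203, 0.1, 86.1) [0.569 0.046 0.25 ] [0. 0. 0.]
(0.482, 0.203, 0.024, 86.1) [ 0.   -0.    0.38] [0. 0. 0.]
top heatsink_mid [(0.7, array([ 0.477, -0.253,  0.03 ]))]
top relay_clear_mid [(0.7, array([0.375, 0.304, 0.03 ])), (0.48, array([0.48 , 0.209, 0.03 ]))]
top big_cap_mid [(0.52, array([ 0.474, -0.321,  0.03 ]))]
scene heatsink_mid []
scene relay_clear_mid [(0.71, array([0.498, 0.192, 0.03 ])), (0.68, array([ 0.5  , -0.341,  0.03 ])), (0.66, array([0.362, 0.318, 0.03 ])), (0.53, array([0.468, 0.28 , 0.03 ]))]
scene big_cap_mid [(0.6, array([ 0.486, -0.326,  0.03 ]))]
```

View pics/g6.png

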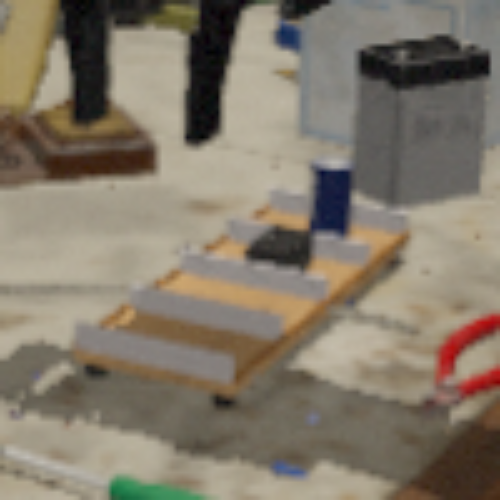

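Heat sink rests in the second compartment from the right, cap stands behind. Next the clear relay at (0.482, 0.204), in the rack's third compartment (the purple one lies at (0.375, 0.304), ignored).

Request:
apply_moves(
  moves=[
    [0.2, 0.03, 0, 0, 0, 0.02, 0.55],
    [0.4, 0.06, 0, 0, 0, 0.04, 0.55],
    [0.6, 0.08, 0, 0, 0, 0.06, 0.55],
    [0.69, 0.098, 0.01, 0, 0, 0.086, 0.55],
    [0.69, 0.098, 0.018, 0, 0, 0.086, 0.55],
  ],
)

```text
time_s: 20.7
tool_pos: [0.4663, 0.0867, 0.1493]
tool_rot: [180.0, -0.1, 85.9]
force: [-1.2, -0.9, 0.4]
grip_width: 0.048
grasp_force: 0.0
```

Request:
apply_moves(
  moves=[
    [0.2, 0.02, 0, 0, 0, 0, 0.55],
    [0.4, 0.04, 0.1, 0, 0, 0, 0.55],
    [0.57, 0.046, 0.2, 0, 0, 0, 0.55],
    [0.57, 0.046, 0.2, 0, 0, 0, 0.55],
    [0.57, 0.046, 0.2, 0, 0, 0, 0.55],
  ],
)

```text
time_s: 21.2
tool_pos: [0.4837, 0.1957, 0.1081]
tool_rot: [-179.8, 0.0, 85.7]
force: [0.1, -0.7, 0.1]
grip_width: 0.0476
grasp_force: 0.0
```

Run:
```python
from h import *
plan([(.482,.2045,.025,86.1)])
```

```text
(0.482, 0.2045, 0.025, 86.1) [ 0.044 -0.01   0.415] [-0.002  0.    -0.005]
```

Request:
apply_moves(
  moves=[
    [0.02, -0.005, 0.08, 0, 0, 0, 0.55],
    [0.02, -0.005, 0.16, 0, 0, 0, 0.55],
    [0.02, -0.005, 0.24, 0, 0, 0, 0.55],
    [0.02, -0.005, 0.32, 0, 0, 0, 0.55],
    [0.02, -0.005, 0.38, 0, 0, 0, 0.55],
    [0.02, -0.005, 0.405, 0, 0, 0, 0.55],
    [0.02, -0.005, 0.405, 0, 0, 0, 0.55],
  ],
)

```text
time_s: 21.9
tool_pos: [0.4829, 0.2005, 0.0273]
tool_rot: [-179.9, 0.0, 85.6]
force: [0.8, 0.6, -0.4]
grip_width: 0.0479
grasp_force: 0.0
```

Run:
```python
from h import *
plan([(.482,.2045,.024,86.1)])
im=viewer.read_camera('scene')[:,:,::-1]; u,v=proj('scene',env.get_obs()['tool_pos']).astype(int)
cv2.imwrite('pics/g7.png',cv2.resize(im[v-40:v+40,u-40:u+40],(480,480)))
```

```text
(0.482, 0.2045, 0.024, 86.1) [ 0.02  -0.006  0.016] [-0.001  0.    -0.005]
```

View pics/g7.png

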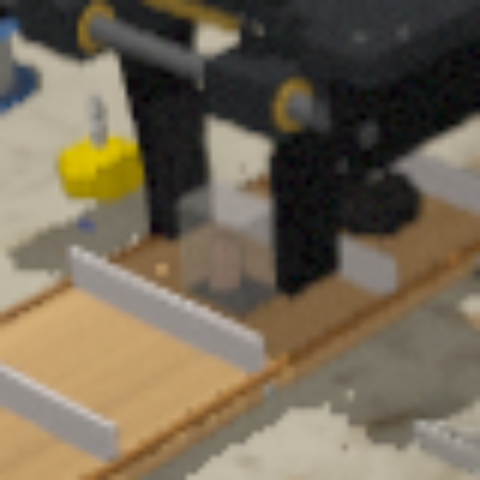

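The relay stands between the fingers, slightly toward +y; shift 4 mm, lower 3 mm, close, lift.

Request:
apply_moves(
  moves=[
    [0.02, -0.004, 0.014, 0, 0, 0, 0.55],
    [0.02, -0.004, 0.014, 0, 0, 0, 0.45],
    [0.02, -0.004, 0.014, 0, 0, 0, 0.35],
    [0.02, -0.004, 0.014, 0, 0, 0, 0.25],
    [0.02, -0.004, 0.014, 0, 0, 0, 0.1],
    [0.02, -0.004, 0.014, 0, 0, 0, 0.1],
    [0.02, -0.004, 0.014, 0, 0, 0, 0.1],
  ],
  grip_force=16,
)

```text
time_s: 22.65
tool_pos: [0.4831, 0.2046, 0.0255]
tool_rot: [180.0, 0.0, 85.6]
force: [-0.2, -0.4, 2.4]
grip_width: 0.0279
grasp_force: 16.0
```

Request:
apply_moves(
  moves=[
    [0, 0, -0.1, 0, 0, 0, 0.1],
    [0, 0, -0.2, 0, 0, 0, 0.1],
    [0, 0, -0.35, 0, 0, 0, 0.1],
    [0, 0, -0.5, 0, 0, 0, 0.1],
    [0, 0, -0.65, 0, 0, 0, 0.1],
    [0, 0, -0.65, 0, 0, 0, 0.1],
  ],
)

```text
time_s: 23.25
tool_pos: [0.4853, 0.2059, 0.1591]
tool_rot: [179.6, -0.1, 85.6]
force: [0.5, 0.6, -0.5]
grip_width: 0.0277
grasp_force: 16.0
```

Run:
```python
from h import *
plan([(.465,.02,.15,89),(.472,-.155,.15,93),(.475,-.1895,.1,93)])
```

```text
(0.465, 0.02, 0.15, 89) [-0.935 -0.03   0.043] [ 0.004 -0.001 -0.039]
(0.472, -0.155, 0.15, 93) [-0.874  0.05   0.   ] [ 0.     0.    -0.047]
(0.475, -0.1895, 0.1, 93) [-0.173  0.006  0.25 ] [0. 0. 0.]
```

Request:
apply_moves(
  moves=[
    [-0.2, -0.01, 0, 0, 0, -0.01, 0.1],
    [-0.4, -0.02, 0, 0, 0, -0.02, 0.1],
    [-0.6, -0.03, 0, 0, 0, -0.03, 0.1],
    [-0.8, -0.03, 0, 0, 0, -0.039, 0.1],
    [-0.935, -0.03, 0.03, 0, 0, -0.039, 0.1],
    [-0.935, -0.03, 0.03, 0, 0, -0.039, 0.1],
  ],
)

```text
time_s: 23.85
tool_pos: [0.4612, 0.0134, 0.1478]
tool_rot: [-179.9, 0.1, 88.5]
force: [-0.6, 1.6, -0.3]
grip_width: 0.028
grasp_force: 16.0
```

Request:
apply_moves(
  moves=[
    [-0.2, 0.01, 0, 0, 0, -0.01, 0.1],
    [-0.4, 0.03, 0, 0, 0, -0.03, 0.1],
    [-0.6, 0.04, 0, 0, 0, -0.047, 0.1],
    [-0.8, 0.05, 0, 0, 0, -0.047, 0.1],
    [-0.874, 0.05, 0, 0, 0, -0.047, 0.1],
    [-0.874, 0.05, 0, 0, 0, -0.047, 0.1],
  ],
)

```text
time_s: 24.45
tool_pos: [0.4691, -0.1578, 0.1485]
tool_rot: [-180.0, -0.1, 92.8]
force: [0.6, 0.6, 0.5]
grip_width: 0.0279
grasp_force: 16.0
```

Request:
apply_moves(
  moves=[
    [-0.1, 0.006, 0.05, 0, 0, 0, 0.1],
    [-0.17, 0.006, 0.1, 0, 0, 0, 0.1],
    [-0.17, 0.006, 0.2, 0, 0, 0, 0.1],
    [-0.17, 0.006, 0.25, 0, 0, 0, 0.1],
    [-0.17, 0.006, 0.25, 0, 0, 0, 0.1],
    [-0.17, 0.006, 0.25, 0, 0, 0, 0.1],
  ],
)

```text
time_s: 25.05
tool_pos: [0.4728, -0.1892, 0.0995]
tool_rot: [-180.0, -0.0, 93.1]
force: [0.2, -0.1, -0.4]
grip_width: 0.0279
grasp_force: 16.0
```

Run:
```python
from h import *
plan([(.475,-.192,.0255,93)])
```

```text
(0.475, -0.192, 0.0255, 93) [-0.015  0.01   0.37 ] [-0.    -0.     0.001]
```

Request:
apply_moves(
  moves=[
    [-0.01, 0.01, 0.08, 0, 0, 0, 0.1],
    [-0.01, 0.01, 0.16, 0, 0, 0, 0.1],
    [-0.01, 0.01, 0.23, 0, 0, 0, 0.1],
    [-0.01, 0.01, 0.29, 0, 0, 0, 0.1],
    [-0.01, 0.01, 0.33, 0, 0, 0, 0.1],
    [-0.01, 0.01, 0.355, 0, 0, 0, 0.1],
    [-0.01, 0.01, 0.363, 0, 0, 0, 0.1],
    [-0.01, 0.01, 0.365, 0, 0, 0, 0.1],
    [-0.01, 0.01, 0.365, 0, 0, 0, 0.1],
  ],
)

```text
time_s: 25.95
tool_pos: [0.475, -0.1923, 0.0268]
tool_rot: [180.0, 0.0, 93.0]
force: [0.6, -0.3, -0.6]
grip_width: 0.0278
grasp_force: 16.0
```

Request:
apply_moves(
  moves=[
    [0, 0, 0.004, 0, 0, 0, 0.1],
    [0, 0, 0.007, 0, 0, 0, 0.1],
    [0, 0, 0.007, 0, 0, 0, 0.1],
    [0, 0, 0.007, 0, 0, 0, 0.38],
    [0, 0, 0.007, 0, 0, 0, 0.45],
    [0, 0, 0.007, 0, 0, 0, 0.52],
    [0, 0, 0.007, 0, 0, 0, 0.57],
    [0, 0, 0.007, 0, 0, 0, 0.57],
  ],
)

```text
time_s: 26.75
tool_pos: [0.4746, -0.1921, 0.0249]
tool_rot: [-180.0, 0.0, 93.0]
force: [-0.5, -0.1, -0.4]
grip_width: 0.0478
grasp_force: 0.0
```

Request:
apply_moves(
  moves=[
    [0, 0, -0.08, 0, 0, 0, 0.57],
    [0, 0, -0.2, 0, 0, 0, 0.57],
    [0, 0, -0.4, 0, 0, 0, 0.57],
    [0, 0, -0.65, 0, 0, 0, 0.57],
    [0, 0, -0.65, 0, 0, 0, 0.57],
  ],
)

```text
time_s: 27.25
tool_pos: [0.4793, -0.1932, 0.1626]
tool_rot: [179.4, 0.4, 93.0]
force: [0.2, -1.0, -0.6]
grip_width: 0.0495
grasp_force: 0.0
```

Request:
apply_moves(
  moves=[
    [0.2, -0.01, 0, 0, 0, 0, 0.57],
    [0.4, -0.03, 0, 0, 0, 0, 0.57],
    [0.6, -0.04, 0, 0, 0, 0, 0.57],
    [0.8, -0.06, 0, 0, 0, 0, 0.57],
    [0.98, -0.068, 0, 0, 0, 0, 0.57],
    [0.98, -0.068, 0, 0, 0, 0, 0.57],
  ],
)

```text
time_s: 27.85
tool_pos: [0.4504, 0.0085, 0.1557]
tool_rot: [179.9, 0.0, 93.5]
force: [-0.4, -0.7, 0.6]
grip_width: 0.0495
grasp_force: 0.0
```

Run:
```python
from h import *
plan([(.474,.139,.12,86.1),(.474,.139,.021,86.1)])
for n in('top','scene'):
  im=viewer.read_camera(n)
  for t in('star_knob_mid','relay_clear_mid'): print(n,t,[(round(b['conf'],2),at_z(n,b['location'],.026).round(3)) for b in boxes_of(n,t)])
  if n=='top': a=cv2.resize(im[190:235,220:265,::-1],(400,400),interpolation=cv2.INTER_CUBIC)
  else: u,v=proj(n,[.48,-.22,.03]).astype(int); b=cv2.resize(im[v-45:v+45,u-45:u+45,::-1],(400,400))
cv2.imwrite('pics/g8.png',np.hstack([a,b]))
```

```text
(0.474, 0.139, 0.12, 86.1) [0.644 0.158 0.178] [0.001 0.    0.086]
(0.474, 0.139, 0.021, 86.1) [ 0.    -0.     0.495] [0. 0. 0.]
top star_knob_mid [(0.64, array([0.47 , 0.142, 0.026])), (0.41, array([0.583, 0.155, 0.026]))]
top relay_clear_mid [(0.64, array([ 0.478, -0.192,  0.026]))]
scene star_knob_mid [(0.75, array([0.473, 0.14 , 0.026])), (0.7, array([0.367, 0.128, 0.026]))]
scene relay_clear_mid [(0.91, array([0.367, 0.312, 0.026])), (0.58, array([ 0.487, -0.218,  0.026]))]
```

View pics/g8.png

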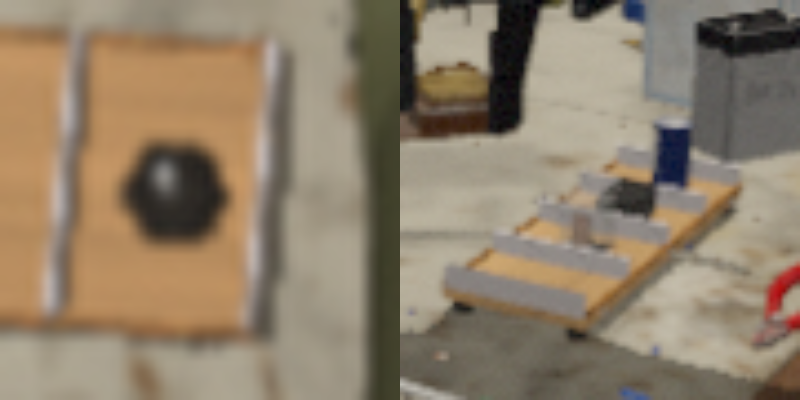

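Relay stands in its compartment. The black knob is at (0.473, 0.140), two lobe pairs facing along x; opening a bit narrower for lip clearance.

Request:
apply_moves(
  moves=[
    [0.2, 0.05, 0, 0, 0, 0.02, 0.52],
    [0.4, 0.1, 0.05, 0, 0, 0.05, 0.52],
    [0.6, 0.15, 0.1, 0, 0, 0.086, 0.52],
    [0.648, 0.158, 0.178, 0, 0, 0.086, 0.52],
    [0.648, 0.158, 0.178, 0, 0, 0.086, 0.52],
    [0.648, 0.158, 0.178, 0, 0, 0.086, 0.52],
    [0.648, 0.158, 0.178, 0, 0, 0.086, 0.52],
  ],
)

```text
time_s: 28.85
tool_pos: [0.4761, 0.1322, 0.1197]
tool_rot: [180.0, 0.0, 85.5]
force: [-0.3, -0.8, 0.1]
grip_width: 0.0455
grasp_force: 0.0
```

Run:
```python
from h import *
plan([(.4735,.140,.021,86.1)])
```

```text
(0.4735, 0.14, 0.021, 86.1) [ 0.038 -0.016  0.494] [ 0.     0.001 -0.007]
```

Request:
apply_moves(
  moves=[
    [0.035, -0.016, 0.08, 0, 0, -0.007, 0.51],
    [0.035, -0.016, 0.18, 0, 0, -0.007, 0.51],
    [0.035, -0.016, 0.28, 0, 0, -0.007, 0.51],
    [0.035, -0.016, 0.36, 0, 0, -0.007, 0.51],
    [0.035, -0.016, 0.42, 0, 0, -0.007, 0.51],
    [0.035, -0.016, 0.46, 0, 0, -0.007, 0.51],
    [0.035, -0.016, 0.485, 0, 0, -0.007, 0.51],
    [0.035, -0.016, 0.49, 0, 0, -0.007, 0.51],
    [0.035, -0.016, 0.49, 0, 0, -0.007, 0.51],
  ],
)

```text
time_s: 29.75
tool_pos: [0.4732, 0.1412, 0.0217]
tool_rot: [180.0, -0.0, 86.2]
force: [-0.8, 0.3, -0.9]
grip_width: 0.0442
grasp_force: 0.0
```

Request:
apply_moves(
  moves=[
    [0, 0, 0, 0, 0, 0, 0.42],
    [0, 0, 0, 0, 0, 0, 0.36],
    [0, 0, 0, 0, 0, 0, 0.3],
    [0, 0, 0, 0, 0, 0, 0.15],
    [0, 0, 0, 0, 0, 0, 0.15],
    [0, 0, 0, 0, 0, 0, 0.15],
    [0, 0, 0, 0, 0, 0, 0.15],
  ],
  grip_force=17,
)

```text
time_s: 30.45
tool_pos: [0.4732, 0.1412, 0.0216]
tool_rot: [180.0, -0.0, 86.2]
force: [1.6, -0.1, 4.0]
grip_width: 0.0288
grasp_force: 17.0
```

Request:
apply_moves(
  moves=[
    [0, 0, -0.1, 0, 0, 0, 0.15],
    [0, 0, -0.2, 0, 0, 0, 0.15],
    [0, 0, -0.35, 0, 0, 0, 0.15],
    [0, 0, -0.5, 0, 0, 0, 0.15],
    [0, 0, -0.65, 0, 0, 0, 0.15],
    [0, 0, -0.65, 0, 0, 0, 0.15],
  ],
)

```text
time_s: 31.05
tool_pos: [0.475, 0.1421, 0.1545]
tool_rot: [179.7, -0.0, 86.2]
force: [1.6, -0.4, -1.5]
grip_width: 0.0295
grasp_force: 17.0
```

Run:
```python
from h import *
plan([(.465,-.03,.15,93),(.472,-.132,.1,93)])
im=viewer.read_camera('scene')[:,:,::-1]; u,v=proj('scene',env.get_obs()['tool_pos']).astype(int)
cv2.imwrite('pics/g9.png',cv2.resize(im[v-40:v+40,u-40:u+40],(400,400)))
```

```text
(0.465, -0.03, 0.15, 93) [-0.862  0.007  0.022] [ 0.004  0.    -0.079]
(0.472, -0.132, 0.1, 93) [-0.511  0.008  0.25 ] [0. 0. 0.]
```

View pics/g9.png

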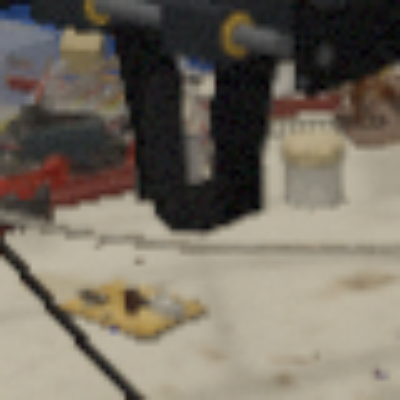

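The knob is held with its stud up between the fingers. Carry over.

Request:
apply_moves(
  moves=[
    [-0.2, 0, 0, 0, 0, -0.02, 0.15],
    [-0.4, 0, 0, 0, 0, -0.04, 0.15],
    [-0.6, 0.007, 0, 0, 0, -0.06, 0.15],
    [-0.8, 0.007, 0, 0, 0, -0.079, 0.15],
    [-0.86, 0.007, 0.01, 0, 0, -0.079, 0.15],
    [-0.86, 0.007, 0.01, 0, 0, -0.079, 0.15],
  ],
)

```text
time_s: 31.7
tool_pos: [0.4615, -0.0325, 0.1478]
tool_rot: [-179.8, -0.0, 92.7]
force: [-0.7, 0.1, 0.1]
grip_width: 0.0295
grasp_force: 17.0
```

Request:
apply_moves(
  moves=[
    [-0.2, 0, 0.05, 0, 0, 0, 0.15],
    [-0.4, 0.008, 0.1, 0, 0, 0, 0.15],
    [-0.51, 0.008, 0.18, 0, 0, 0, 0.15],
    [-0.51, 0.008, 0.25, 0, 0, 0, 0.15],
    [-0.51, 0.008, 0.25, 0, 0, 0, 0.15],
    [-0.51, 0.008, 0.25, 0, 0, 0, 0.15],
  ],
)

```text
time_s: 32.3
tool_pos: [0.47, -0.1294, 0.0991]
tool_rot: [-180.0, -0.1, 93.2]
force: [0.8, 0.9, -0.7]
grip_width: 0.0294
grasp_force: 17.0
```

Run:
```python
from h import *
plan([(.473,-.132,.0225,93)])
```

```text
(0.473, -0.132, 0.0225, 93) [-0.014  0.014  0.383] [-0.    -0.001  0.003]
```

Request:
apply_moves(
  moves=[
    [-0.01, 0.012, 0.08, 0, 0, 0, 0.15],
    [-0.01, 0.012, 0.16, 0, 0, 0, 0.15],
    [-0.01, 0.012, 0.23, 0, 0, 0, 0.15],
    [-0.01, 0.012, 0.29, 0, 0, 0, 0.15],
    [-0.01, 0.012, 0.34, 0, 0, 0, 0.15],
    [-0.01, 0.012, 0.365, 0, 0, 0, 0.15],
    [-0.01, 0.012, 0.378, 0, 0, 0, 0.15],
    [-0.01, 0.012, 0.38, 0, 0, 0, 0.15],
    [-0.01, 0.012, 0.38, 0, 0, 0, 0.15],
  ],
)

```text
time_s: 33.2
tool_pos: [0.4727, -0.1343, 0.0237]
tool_rot: [180.0, 0.0, 93.0]
force: [0.1, -0.1, -0.7]
grip_width: 0.0288
grasp_force: 17.0
```

Request:
apply_moves(
  moves=[
    [0.005, 0, 0.005, 0, 0, 0, 0.15],
    [0.005, 0, 0.009, 0, 0, 0, 0.15],
    [0.005, 0, 0.009, 0, 0, 0, 0.15],
    [0.005, 0, 0.009, 0, 0, 0, 0.38],
    [0.005, 0, 0.009, 0, 0, 0, 0.45],
    [0.005, 0, 0.009, 0, 0, 0, 0.52],
    [0.005, 0, 0.009, 0, 0, 0, 0.54],
    [0.005, 0, 0.009, 0, 0, 0, 0.54],
  ],
)

```text
time_s: 34.0
tool_pos: [0.4723, -0.1332, 0.0216]
tool_rot: [-180.0, 0.0, 93.0]
force: [0.5, -0.5, 0.5]
grip_width: 0.0461
grasp_force: 0.0
```

Request:
apply_moves(
  moves=[
    [0, 0, -0.08, 0, 0, 0, 0.54],
    [0, 0, -0.2, 0, 0, 0, 0.54],
    [0, 0, -0.4, 0, 0, 0, 0.54],
    [0, 0, -0.65, 0, 0, 0, 0.54],
    [0, 0, -0.65, 0, 0, 0, 0.54],
  ],
)

```text
time_s: 34.5
tool_pos: [0.477, -0.1337, 0.1587]
tool_rot: [179.4, 0.4, 93.0]
force: [1.2, -0.2, -1.1]
grip_width: 0.0467
grasp_force: 0.0
```

Request:
apply_moves(
  moves=[
    [0.2, 0, 0, 0, 0, 0, 0.54],
    [0.4, -0.03, 0, 0, 0, 0, 0.54],
    [0.6, -0.04, 0, 0, 0, 0, 0.54],
    [0.8, -0.06, 0, 0, 0, 0, 0.54],
    [0.98, -0.05, 0, 0, 0, 0, 0.54],
    [0.98, -0.05, 0, 0, 0, 0, 0.54],
  ],
)

```text
time_s: 35.1
tool_pos: [0.4515, 0.0679, 0.1523]
tool_rot: [179.9, -0.0, 93.5]
force: [-0.0, 0.4, 0.3]
grip_width: 0.047
grasp_force: 0.0
```

Run:
```python
from h import *
im=viewer.read_camera('top'); a=ortho('top',im,.472,-.226,.03)[:,:,::-1]
im=viewer.read_camera('scene'); u,v=proj('scene',[.48,-.22,.03]).astype(int); b=cv2.resize(im[v-35:v+35,u-62:u+62,::-1],(504,285))
cv2.imwrite('pics/g10.png',np.vstack([a,b]))
```

```text
(no output)
```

View pics/g10.png

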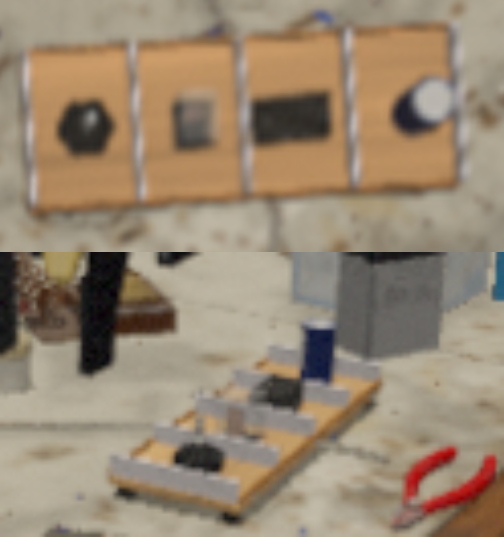

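All four stand upright in reverse order: knob (85,126), relay (193,121), heat sink (290,117), cap (433,100 at its top, about 7 mm off the middle, inside 16 mm). The gripper is clear, so I'm handing in.

```bash
python3 -c "
from h import *
print(env.sign_off())"
```

```text
the job is handed in; nothing more can be done
None
```

I handed the job in at about 35 s: left to right, the other rack now holds knob, relay, heat sink and cap, all upright and released, each within about 7 mm of its compartment's middle by my estimate from the images; the sign-off returned no verdict.

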